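Seat a lamp tube in the beam tester and hold the sprung shutter half open

ROBOT

A 6-joint arm with a two-finger parallel gripper is mounted at the origin on a cart in front of the work surface, level with it; the furniture and walls round the work are solid. World frame = base frame: x ahead of the robot, y to its left, z up, the work surface at z = 0. Lengths are in mm, angles in rad, forces in N, time in s.
With the tool pointing down it reaches from about 400 to 925 mm from the base axis. Payload 12.5 kg.
Tool frame: the origin (TCP) lies on the centre line of the jaws, within the pads' length; the fingertips stand 14 mm ahead of it and the grasp point (between the pads) lies 5 mm behind it; z points along the fingers, x is the direction in which the jaws open and shut, and the axes are right-handed (so a half turn about z gives the same grasp; the last joint's range is limited). The gripper opens to 95 mm and grips with 3 to 60 N. Pads are 20 mm wide; open, the fingers measure 119 mm over their backs; the gripper's body (75 mm by 180 mm) begins 59 mm behind the grasp point.
Start: joints at [-1.283, 0.491, 1.559, -0, 1.092, -0.106], TCP at [239.836, -577.169, 228.661] pointing down, gripper open.
Joint ranges: [-3.1, 3.1], [-0.84, 2.19], [0.05, 2.79], [-1.13, 4.28], [0.06, 2.93], [-2.69, 2.69]. Speed limits (rad/s): [2.22, 2.22, 2.79, 3.14, 3.14, 3.14].

INTERFACE

Orientations are given as [roll, pitch, yaw] about the fixed x, y, z axes, in that order (R = Rz(yaw) Ry(pitch) Rx(roll)).
In Python, from cell import state, read_camera, job_done gives the robot as it stands.
- The arm moves only by the shell command python3 -m handwheel 'ROWS'. ROWS is JSON, a list of rows, each an object of numbers: "hand": the finger opening in m, from 0 to 0.0951; "x", "y", "z": the shift along the world's x, y, z in m; "spin": the turn about the world's z in units of 5 degrees (1.0 is 5 degrees). In form: [{"hand": .., "x": .., "y": .., "z": .., "spin": ..}, ...]. A call has 1 to 20 rows; each row is the pose to reach, as a shift and turn from the pose commanded when the call began; what a row does not reach only later rows make up. A row lasts 1/12 s, in which the tool goes at most 41.7 mm and 7.16 degrees, less where a joint would pass 70% of its speed; a pose out of reach is approached as far as the arm can. A call with a gripper value outside its range is refused whole. The fingers move at their own pace and stop on an object; the grip force is fixed at half the most. Time passes only in rows, so rows that repeat a pose let the fingers close. It gives the time, the measured TCP pose, the force and the opening at its end, in the units of the state.
- state(): the state, without advancing time (a new reading comes with each control period).
- read_camera(name): name is "scene" or "top" or "wrist"; returns a dict with "img" (400x640x3 uint8, red, green, blue), "fx", "fy", "cx", "cy" (pixels), "T" (4x4, takes a point from camera to world coordinates). Camera axes: x right, y down, z forward; pixel columns grow to the right and rows downward; lengths in mm; the calibration is good to about 2 mm. A picture is of the moment at which its call begins. There is no depth.
- job_done(): hands the job in, once; it reports no verdict.
The state is a dict: "t": time; "joints": joint angles; "qvel": joint speeds; "tau": joint torques, N m; "eef_pos": TCP position; "tcp_rot": TCP orientation; "ft_force": force on the tool from outside, world axes, zero at the start; "moment": the same for the moment, N m; "opening": opening from 0.0 (shut) to 1.0 (fully open).
Only numpy, scipy, OpenCV 4.12 (cv2) and the standard library are available. Lean on these libraries where they do the work, as an engineer would, in place of code of your own. Each camera call takes 0.05 s, during which the arm holds its last target. There are 200 camera calls.

TASK

Lay the loose black lamp tube flat and square in the grey pocket of the beam tester, fully down on the pocket's floor, and let go of it. Then slide the tester's orange sprung shutter by its black knob to half its travel, so that its pointer stands at the red middle mark, without running it on to the far stop. Finish while still holding it there against the spring (do not let go at the end), and leave the other things on the bench where they are.

Things in the scene. Friction and masses are not known exactly. Their poses are not given: they have to be found in the camera images.
- tube_center (a point): centre of the loose lamp tube: a short black tube on its side (20 to 45 g), 42 mm long along its own y axis, 25 mm wide (x), 25 mm high (z). It starts on the 2 mm red mat to the right of the tester, its centre 14 mm above the bench. Grasp it across its x axis. It does not roll. Either end may lead.
- tester: the beam tester, fixed at a place and yaw that change. Aluminium base 10 mm thick (x -105 to 85, y -85 to 85 mm), a grey pocket block on its near side (-x), a grey shutter housing across the far side (x 23 to 83, y -85 to 85 mm, top at 60 mm) and a spring barrel out to y = 153 mm at 32 mm height. Origin on the bench; z up, x from pocket to housing, y along the shutter's opening travel.
- pocket_seat (a point): where the tube's centre lies when seated: mid-pocket, 30.5 mm above the bench, axes as the tester's. The pocket is 46 mm long (tester x), 28 mm wide (y), 10 mm deep with a 2 mm chamfer: the tube lies in it along the tester's x with 2 mm clearance each side and stands 15 mm proud of the 72x54 mm block, whose top is 28 mm and floor 18 mm above the bench.
- shutter (a joint): travel of the orange shutter in m along the tester's +y: 0 closed (its spring returns it there), 0.025 half travel (half the window open, pointer at the red mark), 0.050 far stop. The spring pushes back with 2.4 N at 0, rising by 2 N per 10 mm to 7.4 N at half travel and 12.4 N at the stop.
- shutter_knob (a point): centre of the black block-shaped knob on top of the shutter, 26 mm (tester x) by 20 mm (tester y) by 30 mm high, its centre 83 mm and its top 98 mm above the bench; it stands clear 8 mm over the housing and moves with the shutter. It can be pinched from above or pushed on its -y face.
- half_mark (a point): middle of the red line across the white scale on top of the housing, which marks half travel, 61 mm above the bench; the pointer starts 25 mm from it at the tester's -y side.
- stem_flange: small white flanged stem, 48x48x41 mm, standing behind the tester; origin at the centre of its underside
- hex_key: black hex key lying flat, 28x79x7 mm; origin at the centre of its underside
- screwdriver_red: small screwdriver with a red handle lying flat, 17x107x16 mm; origin at the centre of its underside
Mind the look-alikes: they are no part of the job. What is shaped like the part that bears tube_center but purple is not meant.

How it is judged (in metres and radians):
On the way, in this order (a step that is already met when the one before it is completed fails the run):
1. the lamp tube lies seated in the pocket, let go, with the shutter still closed (x of tube_center in the frame of pocket_seat between -0.004 and 0.004 m and y of tube_center in the frame of pocket_seat between -0.004 and 0.004 m and z of tube_center in the frame of pocket_seat between -0.004 and 0.003 m and angle between the y axis of tube_center and the x axis of tester, either way round below 0.1 rad and contact force between the fingers and lamp_tube below 0.2 N and value of joint shutter below 0.008 m), for 0.2 s.
2. the shutter stands at half travel (value of joint shutter between 0.02 and 0.03 m), for 0.2 s.
At the end, for the whole second after the job is handed in: The robot still holds the shutter by contact (more than 4 N on it), at rest between 20 and 30 mm of its 50 mm travel (half is 25 mm), and the lamp tube lies in the pocket with its centre within 4 mm sideways and 3 mm in height of the seated place and its axis within 0.1 rad of the pocket's (all of step 2 and x of tube_center in the frame of pocket_seat between -0.004 and 0.004 m and y of tube_center in the frame of pocket_seat between -0.004 and 0.004 m and z of tube_center in the frame of pocket_seat between -0.004 and 0.003 m and angle between the y axis of tube_center and the x axis of tester, either way round below 0.1 rad and velocity of joint shutter between -0.01 and 0.01 m/s and contact force between any of the fingers, the arm and shutter above 4 N); the arm keeps its last pose, push and grip.
It fails at once if the shutter is run on towards its far stop (past 45 mm) (value of joint shutter above 0.045 m).
It fails at once if one of the other loose things (stem, hex key, screwdriver) is moved by more than 30 mm (distance of any of stem_flange, hex_key, screwdriver_red from where it was at the start of the episode above 0.03 m).
It also fails if it takes over 50 s, if anything falls off the work surface, if the arm or the gripper's body presses on something with over 40 N, if the wrist force passes 120 N, or if a joint passes its speed limit or range.

## Working session

There is one attempt and no reset: what is moved stays moved. The work goes in short steps, Python scripts to look and compute and a shell command to move; the robot and the scene stay as the last step left them, time stands still between calls to the robot, and variables do not carry over. Pictures are saved under pics/ and viewed, about 8 in all and at most 12, crops included, and the job is handed in when it is done.

```bash
mkdir -p pics; cat > h.py <<'E'
import numpy as np, cv2
from cell import state, read_camera, job_done
def ray(c,u,v,z):
    T=np.array(c["T"]); d=T[:3,:3]@np.array([(u-c["cx"])/c["fx"],(v-c["cy"])/c["fy"],1]); o=T[:3,3]
    return o+d*(z-o[2])/d[2]
def proj(c,p):
    T=np.array(c["T"]); q=T[:3,:3].T@(np.array(p)-T[:3,3]); return [c["fx"]*q[0]/q[2]+c["cx"],c["fy"]*q[1]/q[2]+c["cy"]]
def save(n,im): cv2.imwrite("pics/"+n,cv2.cvtColor(im,cv2.COLOR_RGB2BGR))
E
python3 - <<'E'
from h import *
for n in("top","scene"):
    c=read_camera(n); save(n+"1.png",c["img"]); print(n,c["fx"],c["cx"],c["cy"],np.round(c["T"],3).tolist())
print(state())
E
```

```text
top 514.7101827492878 322.5162789886975 196.15634909625547 [[0.008, -0.995, 0.098, 479.539], [-1.0, -0.009, -0.01, -6.363], [0.011, -0.098, -0.995, 1226.73], [0.0, 0.0, 0.0, 1.0]]
scene 468.06550057544956 321.25074009492397 202.46017992092078 [[-0.678, -0.402, 0.615, -44.657], [-0.735, 0.395, -0.551, 538.235], [-0.021, -0.826, -0.564, 658.654], [0.0, 0.0, 0.0, 1.0]]
{'t': 0.1, 'joints': array([-1.28259251e+00,  4.91469084e-01,  1.55936838e+00, -1.88046702e-05,
        1.09170604e+00, -1.05625886e-01]), 'qvel': array([-0.00044361, -0.00168956, -0.00275794,  0.00016506,  0.00185687,
        0.00075877]), 'tau': array([ 9.93591348e-04, -6.13623619e+01, -2.58606434e+01,  6.93319389e-02,
        4.70313441e-02, -3.07354901e-05]), 'eef_pos': array([ 239.77639614, -576.96587782,  228.14587191]), 'tcp_rot': array([-3.14150899e+00,  9.47307081e-04, -1.17695790e+00]), 'ft_force': array([ 0.80388317, -0.64351511, -0.08273672]), 'moment': array([-0.02669391, -0.0058769 ,  0.01141808]), 'opening': 1.001357173361002}
```

View pics/top1.png

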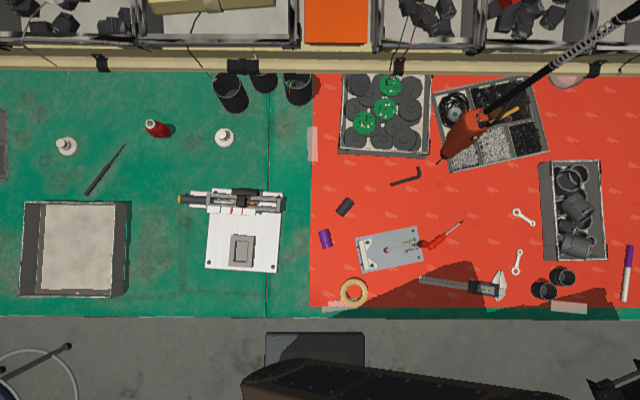

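View pics/scene1.png

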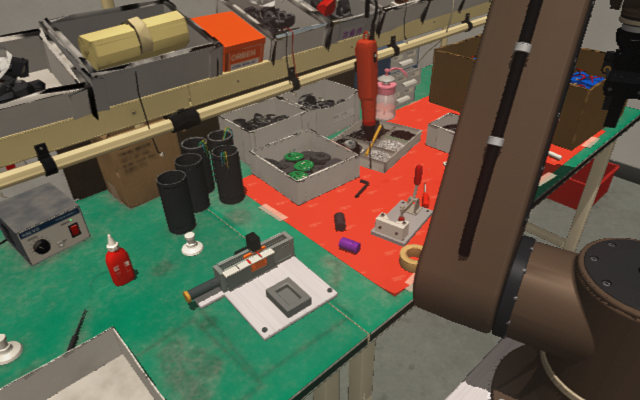

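The top view shows the black tube at about (345,207). Look-alikes are the purple tube (325,238), the black rings and cups (562,277), and the hex key (405,177). By the description I choose (345,207). The pocket is at (242,249), the knob near (243,197) and the barrel at the left (190,199). Next is a close crop with measurements.

```bash
python3 - <<'E'
from h import *
c=read_camera("top"); im=c["img"]
save("crop1.png",cv2.resize(im[170:290,170:370],None,fx=4,fy=4,interpolation=cv2.INTER_CUBIC))
hsv=cv2.cvtColor(im,cv2.COLOR_RGB2HSV)
def rect(mask,box,z,name):
    x0,y0,x1,y1=box; m=np.zeros_like(mask); m[y0:y1,x0:x1]=mask[y0:y1,x0:x1]
    cs,_=cv2.findContours(m,cv2.RETR_EXTERNAL,cv2.CHAIN_APPROX_NONE); k=max(cs,key=cv2.contourArea)
    W=np.array([ray(c,u,v,z)[:2] for u,v in k[:,0]],np.float32); r=cv2.minAreaRect(W)
    print(name,cv2.boundingRect(k),np.round(r[0],1),np.round(r[1],1),round(r[2],1)); 
dark=((hsv[...,2]<110)).astype(np.uint8)*255
rect(dark,(330,190,362,222),14,"tube")
white=((hsv[...,1]<40)&(hsv[...,2]>190)).astype(np.uint8)*255
rect(white,(200,205,290,280),10,"base")
grey=((hsv[...,1]<50)&(hsv[...,2]<185)).astype(np.uint8)*255
rect(grey,(224,228,262,272),28,"block")
E
```

```text
tube (336, 198, 18, 18) [575.3 -70.9] [23.4 43.7] 45.5
base (205, 206, 76, 67) [498.1 171.6] [174.2 145.3] 86.4
block (228, 234, 28, 34) [470.3 167.1] [59.  73.9] 86.5
```

View pics/crop1.png

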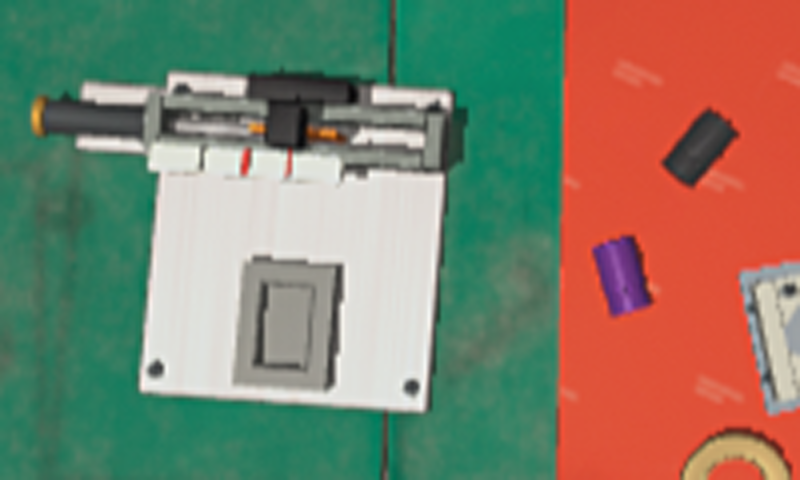

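The crop confirms the black tube at crop (700,148), with the purple one at (622,275). Pocket, red half mark (247,160) and pointer (290,160) are all visible, and their 25 mm spacing agrees. Tester yaw is about -3.6°, the tube is at (575,-71), and its jaw direction is 45.5°.

```bash
python3 -m handwheel '[{"hand":0.095,"x":0.12,"y":0.25,"z":0,"spin":-8},{"hand":0.095,"x":0.12,"y":0.25,"z":0,"spin":-8},{"hand":0.095,"x":0.12,"y":0.25,"z":0,"spin":-8},{"hand":0.095,"x":0.12,"y":0.25,"z":0,"spin":-8},{"hand":0.095,"x":0.12,"y":0.25,"z":0,"spin":-8},{"hand":0.095,"x":0.12,"y":0.25,"z":0,"spin":-8},{"hand":0.095,"x":0.12,"y":0.25,"z":0,"spin":-8},{"hand":0.095,"x":0.335,"y":0.506,"z":-0.06,"spin":-13.4},{"hand":0.095,"x":0.335,"y":0.506,"z":-0.06,"spin":-13.4},{"hand":0.095,"x":0.335,"y":0.506,"z":-0.06,"spin":-13.4},{"hand":0.095,"x":0.335,"y":0.506,"z":-0.06,"spin":-13.4},{"hand":0.095,"x":0.335,"y":0.506,"z":-0.06,"spin":-13.4},{"hand":0.095,"x":0.335,"y":0.506,"z":-0.06,"spin":-13.4},{"hand":0.095,"x":0.335,"y":0.506,"z":-0.06,"spin":-13.4},{"hand":0.095,"x":0.335,"y":0.506,"z":-0.06,"spin":-13.4},{"hand":0.095,"x":0.335,"y":0.506,"z":-0.06,"spin":-13.4},{"hand":0.095,"x":0.335,"y":0.506,"z":-0.06,"spin":-13.4},{"hand":0.095,"x":0.335,"y":0.506,"z":-0.06,"spin":-13.4},{"hand":0.095,"x":0.335,"y":0.506,"z":-0.06,"spin":-13.4}]'
cat > w.py <<'E'
from h import *
c=read_camera("wrist"); im=c["img"]; save("wrist1.png",im); s=state(); print(s["eef_pos"],s["tcp_rot"]); print(np.round(c["T"],2).tolist(),c["fx"])
print("pred tube px",proj(c,[575.3,-70.9,14]))
hsv=cv2.cvtColor(im,cv2.COLOR_RGB2HSV)
m=(hsv[...,2]<90).astype(np.uint8)*255
cs,_=cv2.findContours(m,cv2.RETR_EXTERNAL,cv2.CHAIN_APPROX_NONE)
for k in cs:
    if cv2.contourArea(k)<500: continue
    W=np.array([ray(c,u,v,14)[:2] for u,v in k[:,0]],np.float32); r=cv2.minAreaRect(W)
    print(cv2.boundingRect(k),np.round(r[0],1),np.round(r[1],1),round(r[2],1))
E
python3 w.py
```

```text
t: 1.73
eef_pos: [574.4, -71.4, 168.5]
tcp_rot: [3.141, -0.001, -2.346]
ft_force: [0.4, 0.5, 0.6]
opening: 1.0
[574.28246657 -71.87909693 168.7537695 ] [ 3.14142468e+00 -3.54376166e-04 -2.34701533e+00]
[[-0.7, -0.69, -0.18, 625.11], [-0.71, 0.68, 0.18, -121.22], [-0.0, 0.25, -0.97, 323.16], [0.0, 0.0, 0.0, 1.0]] 333.1259759530256
pred tube px [np.float64(324.90979775080456), np.float64(189.3248217221182)]
(0, 226, 640, 174) [479.6  32.4] [726.6 207.6] 45.6
(0, 0, 57, 94) [840.   27.2] [47.3 76.1] 31.7
```

View pics/wrist1.png

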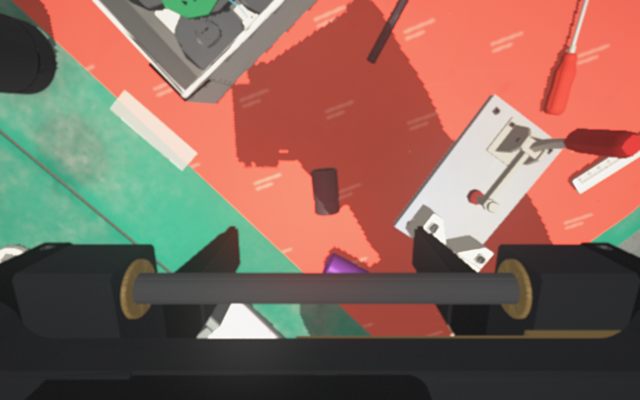

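The tube is at (325,191) in the wrist view, matching the prediction (325,189). The purple tube (345,263) and the clamp fixture (430,220) are nearby, so I'll narrow the jaws.

```bash
python3 - <<'E'
from h import *
c=read_camera("wrist"); im=c["img"]
sub=cv2.cvtColor(im,cv2.COLOR_RGB2HSV)[155:225,295:355]
m=(sub[...,1]<110).astype(np.uint8)*255
cs,_=cv2.findContours(m,cv2.RETR_EXTERNAL,cv2.CHAIN_APPROX_NONE)
k=max(cs,key=cv2.contourArea)
for z in(2,14,26):
    W=np.array([ray(c,u+295,v+155,z)[:2] for u,v in k[:,0]],np.float32); r=cv2.minAreaRect(W)
    print(cv2.boundingRect(k),np.round(r[0],1),np.round(r[1],1),round(r[2],1))
for p in((397,228),(430,215),(492,97)): print(p,ray(c,*p,10))
E
```

```text
(17, 14, 25, 46) [571.5 -67.4] [22.4 46.1] 49.8
(17, 14, 25, 46) [573.5 -69.5] [21.5 44.4] 49.8
(17, 14, 25, 46) [575.5 -71.5] [20.7 42.7] 49.8
(397, 228) [496.27748028 -94.21271382  10.        ]
(430, 215) [ 483.70874149 -126.34103055   10.        ]
(492, 97) [ 530.06786628 -237.69549343   10.        ]
```

```bash
python3 -m handwheel '[{"hand":0.055,"x":0,"y":0.001,"z":0,"spin":0.6},{"hand":0.055,"x":0,"y":0.001,"z":0,"spin":0.6},{"hand":0.055,"x":0,"y":0.001,"z":-0.04,"spin":0.6},{"hand":0.055,"x":0,"y":0.001,"z":-0.08,"spin":0.6},{"hand":0.055,"x":0,"y":0.001,"z":-0.11,"spin":0.6},{"hand":0.055,"x":0,"y":0.001,"z":-0.13,"spin":0.6},{"hand":0.055,"x":0,"y":0.001,"z":-0.144,"spin":0.6},{"hand":0.055,"x":0,"y":0.001,"z":-0.144,"spin":0.6},{"hand":0.055,"x":0,"y":0.001,"z":-0.144,"spin":0.6}]'
python3 -m handwheel '[{"hand":0.0,"x":0,"y":0,"z":0,"spin":0},{"hand":0.0,"x":0,"y":0,"z":0,"spin":0},{"hand":0.0,"x":0,"y":0,"z":0,"spin":0},{"hand":0.0,"x":0,"y":0,"z":0,"spin":0},{"hand":0.0,"x":0,"y":0,"z":0,"spin":0},{"hand":0.0,"x":0,"y":0,"z":0,"spin":0}]'
```

```text
t: 2.58
eef_pos: [574.6, -70.8, 24.7]
tcp_rot: [3.141, -0.001, -2.296]
ft_force: [-0.6, -0.1, 0.1]
opening: 0.58
t: 3.08
eef_pos: [575.0, -70.2, 25.2]
tcp_rot: [-3.141, 0.0, -2.294]
ft_force: [-1.4, -0.2, 5.1]
opening: 0.258
```

```bash
python3 - <<'E'
from h import *
c=read_camera("top"); im=c["img"]
b=im[224:276,220:266]; save("pock.png",cv2.resize(b,None,fx=11,fy=11,interpolation=cv2.INTER_CUBIC))
E
python3 -m handwheel '[{"hand":0,"x":0,"y":0,"z":0.03,"spin":0},{"hand":0,"x":0,"y":0,"z":0.07,"spin":0},{"hand":0,"x":0,"y":0,"z":0.11,"spin":0},{"hand":0,"x":0,"y":0,"z":0.145,"spin":0},{"hand":0,"x":-0.035,"y":0.08,"z":0.145,"spin":3},{"hand":0,"x":-0.035,"y":0.08,"z":0.145,"spin":3},{"hand":0,"x":-0.105,"y":0.237,"z":0.145,"spin":7.5},{"hand":0,"x":-0.105,"y":0.237,"z":0.145,"spin":7.5},{"hand":0,"x":-0.105,"y":0.237,"z":0.145,"spin":7.5},{"hand":0,"x":-0.105,"y":0.237,"z":0.145,"spin":7.5},{"hand":0,"x":-0.105,"y":0.237,"z":0.145,"spin":7.5},{"hand":0,"x":-0.105,"y":0.237,"z":0.145,"spin":7.5},{"hand":0,"x":-0.105,"y":0.237,"z":0.145,"spin":7.5},{"hand":0,"x":-0.105,"y":0.237,"z":0.145,"spin":7.5},{"hand":0,"x":-0.105,"y":0.237,"z":0.145,"spin":7.5}]'
python3 - <<'E'
from h import *
c=read_camera("wrist"); save("wrist2.png",c["img"]); np.savez("w2.npz",**c)
print(state()["eef_pos"],state()["tcp_rot"],state()["opening"])
E
```

```text
t: 4.38
eef_pos: [470.5, 165.7, 169.6]
tcp_rot: [-3.142, -0.0, -1.641]
ft_force: [-0.4, -0.5, 0.3]
opening: 0.26
[470.41649312 165.68840342 169.53334589] [ 3.14148454e+00 -1.85580813e-04 -1.64159078e+00] 0.2615030496617117
```

View pics/wrist2.png

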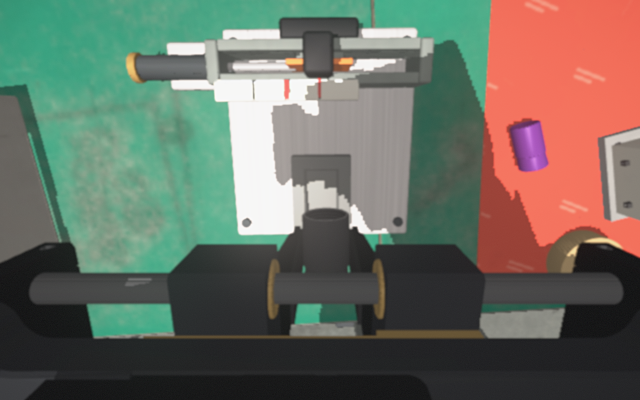

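View pics/pock.png

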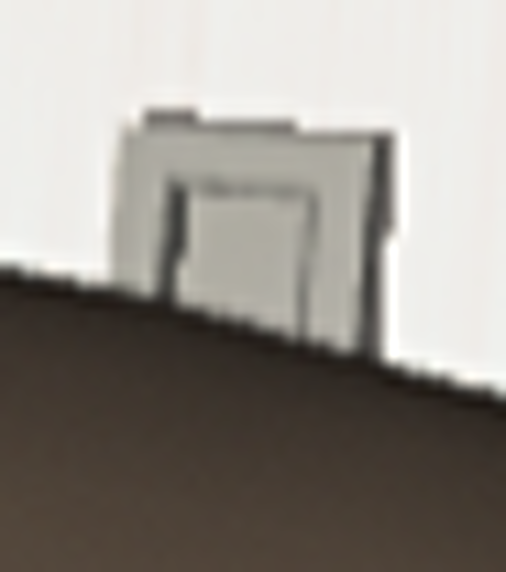

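The wrist view shows the tube held straight at (326,215) between the fingers. It hides part of the pocket (322,185). I'll back off 60 mm for a clear view of the pocket.

```bash
python3 -m handwheel '[{"hand":0,"x":-0.03,"y":0,"z":0,"spin":0},{"hand":0,"x":-0.06,"y":0,"z":0,"spin":0},{"hand":0,"x":-0.06,"y":0,"z":0,"spin":0},{"hand":0,"x":-0.06,"y":0,"z":0,"spin":0}]'
python3 - <<'E'
from h import *
c=read_camera("wrist"); np.savez("w3.npz",**c)
u,v=map(int,proj(c,[468,166,28])); print(u,v,state()["eef_pos"])
u0,v0=u-100,max(v-85,0)
print(u0,v0); save("w3.png",cv2.resize(c["img"][v0:v0+150,u0:u0+200],None,fx=4,fy=4,interpolation=cv2.INTER_CUBIC))
E
```

```text
t: 4.77
eef_pos: [409.5, 166.2, 169.9]
tcp_rot: [-3.141, -0.0, -1.64]
ft_force: [0.9, -0.4, 0.2]
opening: 0.263
321 127 [410.53408526 166.35259979 169.97216106]
221 42
```

View pics/w3.png

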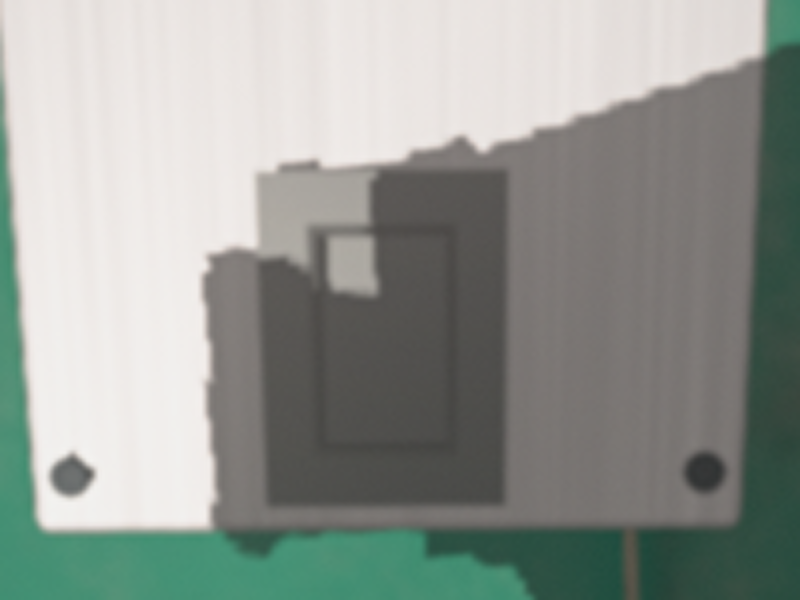

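```bash
python3 - <<'E'
from h import *
c=dict(np.load("w3.npz"))
def R(pts,z): 
    P=np.array([ray(c,221+u/4,42+v/4,z)[:2] for u,v in pts]); 
    print(z,P.round(1).tolist(),"mean",P.mean(0).round(1),"sides",[np.linalg.norm(P[i]-P[i-1]).round(1) for i in range(len(P))],"ang",[np.degrees(np.arctan2(*(P[i]-P[i-1])[::-1])).round(1) for i in range(len(P))])
R([(258,172),(509,170),(506,505),(265,505)],28)
R([(311,228),(456,228),(456,449),(320,449)],28)
R([(72,476),(704,472)],10); R([(40,529),(741,526)],10)
# held tube front end seen in w2: columns and rows
c=dict(np.load("w2.npz")); g=cv2.cvtColor(c["img"],cv2.COLOR_RGB2GRAY)
print(g[200:260:3,326].tolist()); print(g[222,290:365:2].tolist())
for p in((303,215),(349,215),(326,207),(326,222)): print(p,ray(c,*p,158.3).round(1), ray(c,*p,170.8).round(1), ray(c,*p,145.8).round(1))
E
```

```text
28 [[505.4, 193.6], [502.1, 140.7], [430.9, 145.1], [434.6, 199.1]] mean [468.2 169.6] sides [np.float64(70.9), np.float64(53.0), np.float64(71.3), np.float64(54.1)] ang [np.float64(-4.5), np.float64(-93.6), np.float64(176.4), np.float64(86.0)]
28 [[493.3, 183.4], [491.1, 152.6], [444.2, 155.5], [446.3, 185.6]] mean [468.7 169.3] sides [np.float64(47.1), np.float64(30.9), np.float64(47.0), np.float64(30.2)] ang [np.float64(-2.7), np.float64(-94.0), np.float64(176.4), np.float64(86.0)]
10 [[441.9, 246.3], [432.5, 97.0]] mean [437.2 171.7] sides [np.float64(149.6), np.float64(149.6)] ang [np.float64(86.4), np.float64(-93.6)]
10 [[429.8, 255.7], [419.0, 88.4]] mean [424.4 172. ] sides [np.float64(167.7), np.float64(167.7)] ang [np.float64(86.3), np.float64(-93.7)]
[209, 209, 200, 76, 66, 66, 67, 80, 72, 72, 71, 70, 69, 69, 68, 68, 66, 64, 64, 63]
[246, 246, 218, 212, 212, 211, 146, 75, 76, 77, 77, 76, 76, 75, 75, 74, 75, 75, 74, 72, 70, 70, 70, 69, 67, 66, 65, 65, 61, 93, 163, 239, 245, 245, 245, 245, 247, 219]
(303, 215) [490.6 176.  158.3] [494.4 174.8 170.8] [486.8 177.1 145.8]
(349, 215) [488.9 152.1 158.3] [492.9 152.7 170.8] [485.  151.4 145.8]
(326, 207) [494.1 163.7 158.3] [497.6 163.4 170.8] [490.6 164.  145.8]
(326, 222) [486.  164.3 158.3] [490.1 164.  170.8] [481.8 164.6 145.8]
```

```bash
python3 - <<'E'
from h import *
im=cv2.cvtColor(cv2.imread("pics/wrist2.png"),cv2.COLOR_BGR2RGB)[190:290,260:400]
im=np.clip(im.astype(float)*2.2,0,255).astype(np.uint8)
save("tube2.png",cv2.resize(im,None,fx=5,fy=5,interpolation=cv2.INTER_CUBIC))
E
```

```text
(no output)
```

View pics/tube2.png

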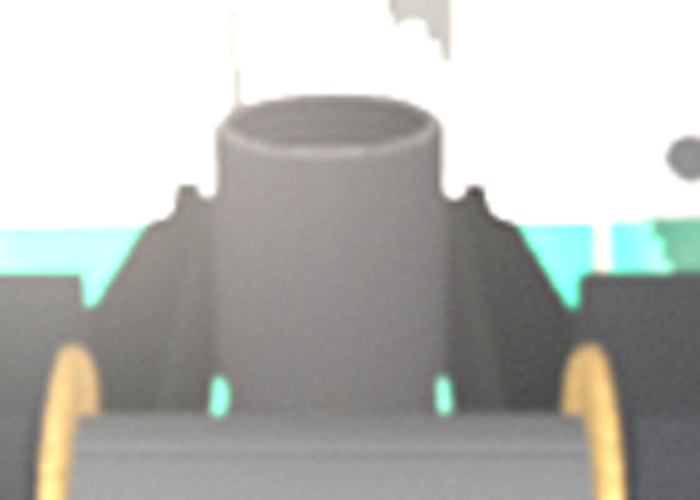

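Pocket centre is about (468.4,169.4) at yaw -3.7°; the block measures 71×53.5 against 72×54 given. The tube's front face shows its centre 1.3 mm behind the TCP along its axis, and it is laterally centred. Now I move over and lower.

```bash
python3 -m handwheel '[{"hand":0,"x":0.03,"y":0.0012,"z":0,"spin":0.05},{"hand":0,"x":0.06,"y":0.0025,"z":-0.02,"spin":0.05},{"hand":0,"x":0.06,"y":0.0025,"z":-0.05,"spin":0.05},{"hand":0,"x":0.06,"y":0.0025,"z":-0.08,"spin":0.05},{"hand":0,"x":0.06,"y":0.0025,"z":-0.1,"spin":0.05},{"hand":0,"x":0.06,"y":0.0025,"z":-0.112,"spin":0.05},{"hand":0,"x":0.06,"y":0.0025,"z":-0.112,"spin":0.05},{"hand":0,"x":0.06,"y":0.0025,"z":-0.115,"spin":0.05},{"hand":0,"x":0.06,"y":0.0025,"z":-0.118,"spin":0.05},{"hand":0,"x":0.06,"y":0.0025,"z":-0.118,"spin":0.05},{"hand":0,"x":0.06,"y":0.0025,"z":-0.118,"spin":0.05}]'
python3 -m handwheel '[{"hand":0,"x":0,"y":0,"z":-0.003,"spin":0},{"hand":0,"x":0,"y":0,"z":-0.006,"spin":0},{"hand":0,"x":0,"y":0,"z":-0.0085,"spin":0},{"hand":0,"x":0,"y":0,"z":-0.0085,"spin":0},{"hand":0,"x":0,"y":0,"z":-0.0085,"spin":0}]'
```

```text
t: 5.73
eef_pos: [470.3, 169.4, 52.3]
tcp_rot: [-3.14, 0.0, -1.635]
ft_force: [0.2, -1.1, -0.8]
opening: 0.262
t: 6.15
eef_pos: [469.8, 169.4, 43.0]
tcp_rot: [3.141, -0.0, -1.635]
ft_force: [0.4, -0.3, 0.0]
opening: 0.263
```

No contact force on the way in. Releasing and rising.

```bash
python3 -m handwheel '[{"hand":0.035,"x":0,"y":0,"z":0,"spin":0},{"hand":0.045,"x":0,"y":0,"z":0,"spin":0},{"hand":0.06,"x":0,"y":0,"z":0,"spin":0},{"hand":0.06,"x":0,"y":0,"z":0,"spin":0},{"hand":0.06,"x":0,"y":0,"z":0,"spin":0},{"hand":0.06,"x":0,"y":0,"z":0.03,"spin":0},{"hand":0.06,"x":0,"y":0,"z":0.07,"spin":0},{"hand":0.06,"x":0,"y":0,"z":0.11,"spin":0},{"hand":0.06,"x":-0.03,"y":0,"z":0.13,"spin":0},{"hand":0.06,"x":-0.06,"y":0,"z":0.13,"spin":0},{"hand":0.06,"x":-0.06,"y":0,"z":0.13,"spin":0},{"hand":0.06,"x":-0.06,"y":0,"z":0.13,"spin":0}]'
python3 - <<'E'
from h import *
c=read_camera("wrist"); np.savez("w4.npz",**c); print(state()["eef_pos"])
save("w4.png",cv2.resize(c["img"][0:200,190:450],None,fx=3,fy=3,interpolation=cv2.INTER_CUBIC))
E
```

```text
t: 7.15
eef_pos: [409.1, 169.4, 173.8]
tcp_rot: [-3.141, 0.0, -1.634]
ft_force: [1.2, 0.2, -0.5]
opening: 0.629
[410.04709716 169.43623618 173.46377258]
```

View pics/w4.png

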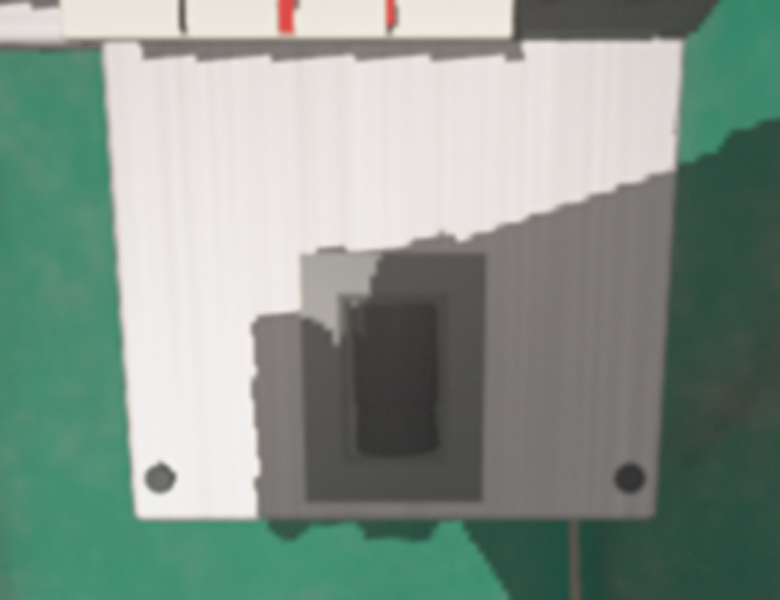

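The tube lies inside the pocket rim with even margins: tube columns 354–438 against rim 340–450, rows 300–457 against 293–460. The pointer (390,15) is still closed and the red half mark is at (287,15). Now the knob.

```bash
python3 - <<'E'
from h import *
def blob(c,box,z,name):
    x0,y0,x1,y1=box; g=cv2.cvtColor(c["img"],cv2.COLOR_RGB2GRAY)
    for p in [((x0+x1)/2,(y0+y1)/2),(x0,y0),(x1,y0),(x0,y1),(x1,y1)]: print(name,p,ray(c,*p,z).round(1))
c=dict(np.load("w2.npz")); blob(c,(303,31,335,48),98,"w2")
c=dict(read_camera("top")); c["img"]=cv2.imread("pics/top1.png")[...,::-1]
blob(c,(236.5,194.5,246.5,204),98,"top")
im=cv2.cvtColor(cv2.imread("pics/wrist2.png"),cv2.COLOR_BGR2RGB)[0:110,200:440]
im=np.clip(im.astype(float)*1.8,0,255).astype(np.uint8)
save("knob.png",cv2.resize(im,None,fx=3.3,fy=3.3,interpolation=cv2.INTER_CUBIC))
E
```

```text
w2 (319.0, 39.5) [585.7 161.7  98. ]
w2 (303, 31) [591.2 171.2  98. ]
w2 (335, 31) [589.8 151.4  98. ]
w2 (303, 48) [581.5 172.1  98. ]
w2 (335, 48) [580.1 152.   98. ]
top (241.5, 199.25) [582.6 160.2  98. ]
top (236.5, 194.5) [593.  171.5  98. ]
top (246.5, 194.5) [593.2 149.5  98. ]
top (236.5, 204) [572.1 171.   98. ]
top (246.5, 204) [572.3 149.   98. ]
```

View pics/knob.png

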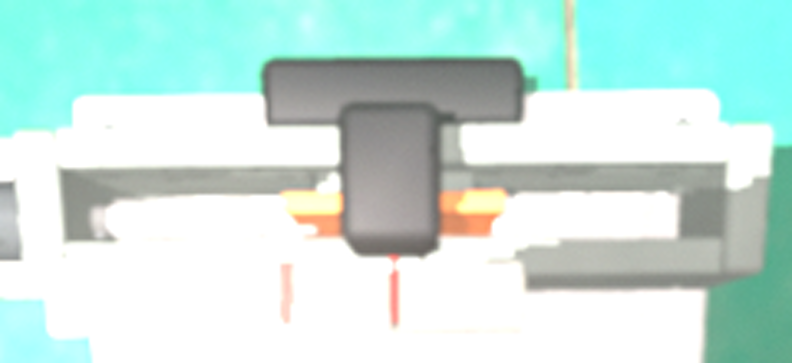

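The knob's top is at crop columns 342–440, back edge at row 103. That puts its centre near (579,161.6), matching the tester geometry (582,161.8). The pointer is at (394,260), and a low black block stands behind (390,90). I'll descend astride the knob, biased slightly to -x.

```bash
python3 -m handwheel '[{"hand":0.06,"x":0.04,"y":-0.002,"z":0,"spin":0},{"hand":0.06,"x":0.08,"y":-0.004,"z":0,"spin":0},{"hand":0.06,"x":0.12,"y":-0.006,"z":0,"spin":0},{"hand":0.06,"x":0.15,"y":-0.0075,"z":0,"spin":0},{"hand":0.06,"x":0.167,"y":-0.0075,"z":-0.01,"spin":0},{"hand":0.06,"x":0.167,"y":-0.0075,"z":-0.03,"spin":0},{"hand":0.06,"x":0.167,"y":-0.0075,"z":-0.05,"spin":0},{"hand":0.06,"x":0.167,"y":-0.0075,"z":-0.06,"spin":0},{"hand":0.06,"x":0.167,"y":-0.0075,"z":-0.07,"spin":0},{"hand":0.06,"x":0.167,"y":-0.0075,"z":-0.078,"spin":0},{"hand":0.06,"x":0.167,"y":-0.0075,"z":-0.084,"spin":0},{"hand":0.06,"x":0.167,"y":-0.0075,"z":-0.084,"spin":0},{"hand":0.06,"x":0.167,"y":-0.0075,"z":-0.084,"spin":0}]'
python3 - <<'E'
from h import *
c=read_camera("wrist"); print(state()["eef_pos"])
im=np.clip(c["img"].astype(float)*1.6,0,255).astype(np.uint8); save("w5.png",im)
E
```

```text
t: 8.33
eef_pos: [577.0, 161.9, 89.4]
tcp_rot: [-3.141, -0.0, -1.635]
ft_force: [0.2, 0.1, 1.0]
opening: 0.632
[577.13895095 161.9541057   89.78853592]
```

View pics/w5.png

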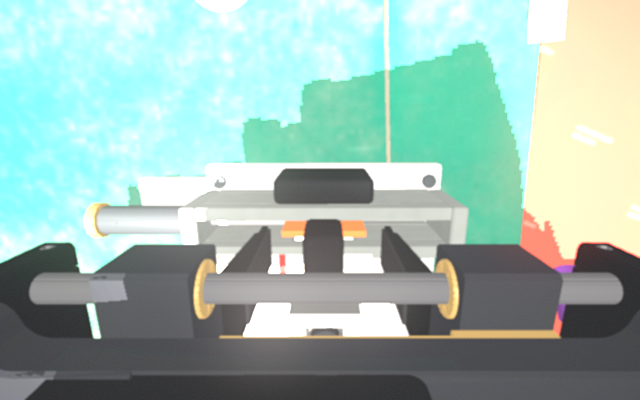

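The knob (323,240) stands midway between the open fingers (260 and 392). Closing on it.

```bash
python3 -m handwheel '[{"hand":0.0,"x":0,"y":0,"z":0,"spin":0},{"hand":0.0,"x":0,"y":0,"z":0,"spin":0},{"hand":0.0,"x":0,"y":0,"z":0,"spin":0},{"hand":0.0,"x":0,"y":0,"z":0,"spin":0},{"hand":0.0,"x":0,"y":0,"z":0,"spin":0},{"hand":0.0,"x":0,"y":0,"z":0,"spin":0},{"hand":0.0,"x":0,"y":0,"z":0,"spin":0}]'
python3 - <<'E'
from h import *
s=state(); print(s["eef_pos"],s["ft_force"],s["opening"]*95)
E
```

```text
t: 8.97
eef_pos: [577.0, 163.0, 89.3]
tcp_rot: [-3.141, 0.002, -1.636]
ft_force: [-1.0, 15.7, -2.1]
opening: 0.21
[576.99033969 163.00126023  89.2759277 ] [-1.04291105 15.69691359 -2.1430241 ] 19.94578636835932
```

It is gripped at 20 mm. The +15.7 N shows the shutter against its closed stop, with the knob about 1 mm further +y than commanded. Now I slide 25 mm along the tester's y, allowing for that offset and the spring deflection.

```bash
python3 -m handwheel '[{"hand":0,"x":0.0002,"y":0.003,"z":0,"spin":0},{"hand":0,"x":0.0004,"y":0.006,"z":0,"spin":0},{"hand":0,"x":0.0006,"y":0.009,"z":0,"spin":0},{"hand":0,"x":0.0008,"y":0.012,"z":0,"spin":0},{"hand":0,"x":0.001,"y":0.015,"z":0,"spin":0},{"hand":0,"x":0.0012,"y":0.018,"z":0,"spin":0},{"hand":0,"x":0.0014,"y":0.021,"z":0,"spin":0},{"hand":0,"x":0.0015,"y":0.0235,"z":0,"spin":0},{"hand":0,"x":0.0016,"y":0.0255,"z":0,"spin":0},{"hand":0,"x":0.0017,"y":0.0265,"z":0,"spin":0},{"hand":0,"x":0.0017,"y":0.0265,"z":0,"spin":0},{"hand":0,"x":0.0017,"y":0.0265,"z":0,"spin":0},{"hand":0,"x":0.0017,"y":0.0265,"z":0,"spin":0},{"hand":0,"x":0.0017,"y":0.0265,"z":0,"spin":0}]'
python3 - <<'E'
from h import *
s=state(); print(s["eef_pos"],s["ft_force"],s["opening"]*95)
a=read_camera("scene")["img"][215:335,170:350]; b=read_camera("wrist")["img"][150:270,240:420]
save("end.png",cv2.resize(np.vstack([a,b]),None,fx=2.5,fy=2.5,interpolation=cv2.INTER_CUBIC) )
E
```

```text
t: 10.13
eef_pos: [578.5, 187.9, 89.2]
tcp_rot: [3.141, -0.001, -1.635]
ft_force: [-1.0, -7.6, 2.6]
opening: 0.207
[578.48483187 187.90027851  89.22393365] [-0.98848109 -7.55511531  2.63230496] 19.676902270917868
```

View pics/end.png

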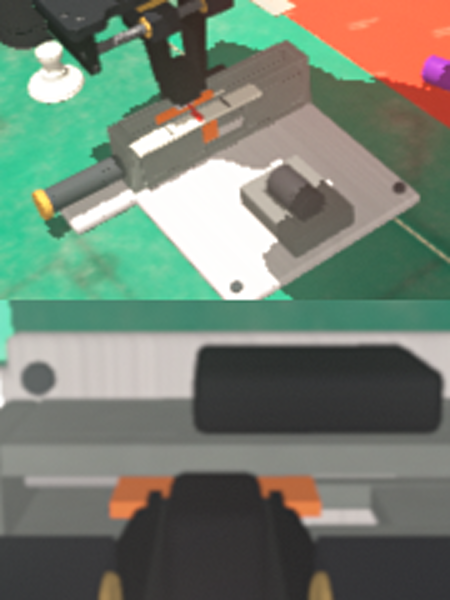

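The scene view shows the pointer at the red mark (197,112) and the tube lying in the pocket (293,190). The 7.55 N spring force matches the 7.4 N given at half travel.

```bash
python3 -c "
from cell import *
s=state(); print(s['t'],s['eef_pos'],s['ft_force']); print(job_done())"
```

```text
10.2333 [578.49669566 187.91112174  89.25239993] [-1.37374298 -7.27872692  2.85397792]
the job is handed in; nothing more can be done
None
```

I laid the black tube in the pocket and let go of it. I then pinched the knob and slid the shutter to half travel, and handed the job in at about 10 s while still holding it.

- **Shutter:** the knob moved 24.9 mm, and the spring force read 7.3–7.6 N against 7.4 N expected at half travel. The pointer stood at the red mark in the last picture.
- **Tube:** it went in without contact force. A close wrist picture after release showed it square inside the pocket rim. I judged its height by eye only, from the pictures.
- **Disagreements:** the knob's closed position was about 1 mm further +y than I had measured, which showed as 15.7 N against the closed stop while gripping. I corrected for that in the slide. The tube's angle differed by about 4° between the top and wrist views, and the jaws squared it.
- **Not checked:** I took no final picture of the hex key or screwdriver. The arm came down only at the tube, the pocket and the knob, and no forces suggested a collision.

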